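Load the lens block on the lamp's rails and set its focus mark

ROBOT

A 6-joint arm with a two-finger parallel gripper is mounted at the origin on the work surface. World frame = base frame: x ahead of the robot, y to its left, z up, the work surface at z = 0. Lengths are in m, angles in rad, forces in N, time in s.
With the tool pointing down it reaches from about 0.375 to 0.9 m from the base axis. Payload 3.1 kg.
Tool frame: the origin (TCP) lies at the very end of the fingers, on their centre line; the grasp point (between the pads) lies 19 mm behind it (ctrl.grip_point_offset is the distance from the TCP to the grasp point, in m); z points along the fingers, y is the line along which they close (so a half turn about z gives the same grasp; the last joint's range is limited). The gripper opens to 85 mm and grips with 20 to 120 N. Pads are 22 mm wide; open, the fingers measure 114 mm over their backs; the gripper's body (76 mm by 85 mm) begins 54 mm behind the grasp point. The pads swing forward as they close: fully open they stand 13 mm farther back than shut.
Start: joints at [-1.48, 0.527, 1.433, -0, 1.181, -0.178], TCP at [0.167, -0.602, 0.231] pointing down, gripper open.
Joint ranges: [-3.08, 3.08], [-0.75, 2.2], [0.22, 2.44], [-1.43, 4.57], [0, 2.65], [-2.85, 2.85]. Speed limits (rad/s): [2.79, 2.79, 3.14, 3.14, 3.14, 3.14].

INTERFACE

Orientations are given as a 3x3 rotation matrix whose columns are the frame's x, y, z axes.
In Python, from workcell import ctrl, observe, cams, close_job, spotter gives the robot as it stands. The module is installed in compiled form; this text tells all that it offers. Calls block until the motion is done:
- ctrl.move_ptp(position, orientation): joint-space move of the TCP to a pose.
- ctrl.line_to(position, rate=0.15, rotation=None, f_stop=None): straight line of the TCP; rotation=None keeps the orientation; rate is the mean speed in m/s. With f_stop (N) it stops when the force on the tool has changed by that much, and returns True; else False.
- ctrl.move_j(angles): joint-space move.
- ctrl.gripper_open() and ctrl.close(squeeze=None): open the fingers fully, or close them until they stop; squeeze is the grip in N (None keeps the last).
- ctrl.sleep(seconds).
- ctrl.inverse_kinematics(position, orientation): joint angles nearest the present ones, or None.
- observe(): the state.
- cams.camera(name): name is "side" or "top"; returns a dict with "img" (480x640x3 uint8, blue, green, red), "range_z" (480x640 float32, m along the optical axis (not along the pixel's ray), 0 where there is no reading), "fx", "fy", "cx", "cy" (pixels), "D" ([k1, k2, p1, p2, k3] as OpenCV has them; the pictures are not rectified), "pose" (4x4, takes a point from camera to world coordinates). Camera axes: x right, y down, z forward; pixel columns grow to the right and rows downward; lengths in m; the calibration is good to about 2 mm. A picture is of the moment at which its call begins.
A pose or a line that the arm cannot do raises ctrl.PlanningError and nothing moves.
- close_job(): hands the job in; it is judged then, once.
Trained networks look in a picture, given as the dict that the camera call returned (one of the last four; its "shot" number tells which), for a name from the list of things; names that differ only in an ending like _2 or _b are one class to them, and where a whole thing is asked for, a point or a joint stands for the part that bears it (a point fixed in the world has none). Each returns a list of dicts, best first, with "p" (0 to 1); they miss things now and then, are a little off and sometimes report something else, mostly with a low value. They report only what shows in the picture. A call takes as long as a camera call. They do not tell look-alikes from the thing itself.
- spotter.look_for(picture, label): "rect" ([left, top, right, bottom] in pixels, round what is visible of it).
- spotter.landmark_of(picture, label): "uv" ([column, row] in pixels: a listed point, or the origin of a listed thing).
The state is a dict: "t": time; "joints": joint angles; "qvel": joint speeds; "tau": joint torques, N m; "tool_pos": TCP position; "ee_rot": TCP orientation; "contact_force": force on the tool from outside, world axes, zero at the start; "ft_torque": the same for the moment, N m; "grip_width": opening from 0.0 (shut) to 1.0 (fully open); "gripper_force": force on a finger pad.
Only numpy, scipy, OpenCV 4.12 (cv2) and the standard library are available. Lean on these libraries where they do the work, as an engineer would, in place of code of your own. Each camera call takes 0.05 s, during which the arm holds its last target. There are 200 camera calls.

TASK

Carry the white lens block by its body, not its knob, set it down without dropping it at the open end of the guide rails with its lenses looking along the rails, and push it home between them until the blue filter cube ahead of it is up against the grey lamp house and the block up against the cube. Then turn the black focus knob clockwise until its white pointer stands within the width of the orange mark on the dial, and let go. Leave the other things on the bench where they are.

Things in the scene. Friction and masses are not known exactly. Their poses are not given: they have to be found in the camera images.
- lamp_bench: Fixed: grey lamp house (110 long, 120 wide, 95 high) with two aluminium rails (8 thick, 12 high) before its face. Origin: on the bench at the foot of that face, midway between the rails; +x points into the lamp house (pushing direction). Rails are 60 mm apart inside from x = 0 to -125 mm, then flare to 88 mm apart at x = -168. The bench is the lane's floor.
- filter_cube: Loose blue block, green windows, yellow dot on top, standing between the rails 15 to 50 mm short of the lamp house; 40 mm along the lane (x), 56 wide (y), 42 high, 0.2 kg. Origin: centre of its underside, at x = -20 mm of lamp_bench when home.
- lens_block: Loose white block, 56 x 56 mm, 44 high (72.5 with the knob), 0.5 kg, upright on the bench. Origin: centre of its underside, at x = -68 mm of lamp_bench when home. Black-rimmed lenses on its +x and -x faces must look along the rails, either way round; the plain +y and -y faces are the ones to grip. Dial and focus knob on top.
- focus_knob: Black knob on top of the block. Origin: on its vertical axis, 45.5 mm above the block's underside; x axis points to the white pointer. Skirt 38 mm diameter, 6 high; on it a grip bar 36 long (x), 14 thick (y), from 6 to 27 mm above the origin. It must turn 92 to 166 degrees clockwise seen from above to the mark; a stop lies close on the other side. 0.05 N m.
- pointer (a point): Tip of the white pointer, turning with the knob: a point 23 mm from the knob's axis along its x axis, 2 mm above the knob's origin.
- index_ring: Grey dial, 54 mm diameter, 1.2 mm thick, on top of the lens block under the knob; cannot be moved by hand. Origin: on the knob's axis, 44 mm above the block's underside; its x axis points to the orange index mark (7.5 mm long radially, 5.6 mm wide, centred 23 mm from the axis).
- objective_a: Bystander: steel microscope objective with a yellow band, 25 mm diameter, 46 mm high, standing beside the rails. Origin: centre of its underside.
- objective_b: Bystander: steel microscope objective with a green band, 25 mm diameter, 46 mm high, standing near the lens block. Origin: centre of its underside.
- oil_bottle: Bystander: small amber bottle with black cap, 32 mm diameter, 65 mm high, standing beside the rails. Origin: centre of its underside.
- slide_box: Bystander: closed blue slide box, 100 x 85 x 33 mm. Origin: centre of its underside.
Not all that is in view belongs to the job. Of the things that look like the filter_cube, the smaller one is meant. There is more than one size of the lens_block; the job needs the smaller.

How it is judged:
By the outcome, as a careful person would: the job done as asked, in the order asked, and still so for the second after the job is handed in, with the robot touching nothing.
It also fails if it takes over 48 s, if anything falls off the work surface, if the arm or the gripper's body presses on something with over 40 N, if the wrist force passes 120 N, or if a joint passes its speed limit or range.

## Working session

There is one attempt and no reset: what is moved stays moved. The work goes in short steps, each a Python script; the robot and the scene stay as the last script left them, time stands still between calls to the robot, and variables do not carry over. Pictures are saved under pics/ and viewed, at most 10 in all, crops included, and the job is handed in when it is done.

```bash
mkdir -p pics; ls
cat > h.py <<'E'
import numpy as np, cv2
from workcell import ctrl, observe, cams, close_job, spotter
def K(c): return np.array([[c['fx'],0,c['cx']],[0,c['fy'],c['cy']],[0,0,1]]),np.array(c['D'],float)
def rays(c,uv):
    k,d=K(c); p=cv2.undistortPoints(np.array(uv,float).reshape(-1,1,2),k,d).reshape(-1,2)
    return np.c_[p,np.ones(len(p))]
def on_z(c,uv,z):
    T=c['pose']; r=rays(c,uv)@T[:3,:3].T; o=T[:3,3]
    return o+r*((z-o[2])/r[:,2])[:,None]
def cloud(c):
    h,w=c['range_z'].shape; u,v=np.meshgrid(np.arange(w),np.arange(h))
    r=rays(c,np.c_[u.ravel(),v.ravel()])*c['range_z'].reshape(-1,1); T=c['pose']
    return (r@T[:3,:3].T+T[:3,3]).reshape(h,w,3)
def proj(c,P):
    k,d=K(c); Ti=np.linalg.inv(c['pose']); return cv2.projectPoints(np.array(P,float).reshape(-1,3),cv2.Rodrigues(Ti[:3,:3])[0],Ti[:3,3],k,d)[0].reshape(-1,2)
def down(a): # tool x axis at yaw a, z down
    c,s=np.cos(a),np.sin(a); return np.array([[c,s,0],[s,-c,0],[0,0,-1.]])
E
python3 - <<'E'
from h import *
import pickle
print(observe())
for n in("top","side"):
    c=cams.camera(n); cv2.imwrite(f'pics/{n}0.png',c['img']); pickle.dump(c,open(f'{n}0.pkl','wb'))
    print(n,c['fx'],c['pose'].round(3).tolist())
    for l in("lamp_bench","filter_cube","lens_block","focus_knob","pointer","index_ring","objective_a","oil_bottle","slide_box"):
        print(l,[(np.round(d['rect']).astype(int).tolist(),round(d['p'],2)) for d in spotter.look_for(c,l)],[(np.round(d['uv'],1).tolist(),round(d['p'],2)) for d in spotter.landmark_of(c,l)])
E
```

```text
pics
{'t': 0.0, 'joints': array([-1.47950797e+00,  5.28486057e-01,  1.43388370e+00,  2.80913365e-05,
        1.18141937e+00, -1.78513351e-01]), 'qvel': array([ 2.93326652e-04, -1.67775265e-05,  2.02737425e-03, -1.05140353e-03,
       -8.87709117e-05, -1.40852540e-03]), 'tau': array([-9.16560894e-04, -4.42349160e+01, -1.78023702e+01, -2.99240464e-04,
        8.40220047e-03,  1.98602078e-05]), 'tool_pos': array([ 0.16654972, -0.60166244,  0.23032733]), 'ee_rot': array([[ 9.63826655e-01,  2.66529826e-01, -1.74353175e-04],
       [ 2.66529559e-01, -9.63824258e-01,  2.18969105e-03],
       [ 4.15572154e-04, -2.15695287e-03, -9.99997587e-01]]), 'contact_force': array([-0.53199793, -0.88162043,  0.38612944]), 'ft_torque': array([0.00042854, 0.05613313, 0.02872916]), 'gripper_force': 0.0, 'grip_width': 1.0007178082216341}
top 624.1545972791288 [[-0.006, -0.997, 0.072, 0.502], [-1.0, 0.006, 0.007, 0.05], [-0.008, -0.072, -0.997, 1.2], [0.0, 0.0, 0.0, 1.0]]
lamp_bench [([381, 207, 544, 284], 0.84)] [([471.3, 248.6], 0.65)]
filter_cube [([372, 118, 414, 173], 0.63), ([440, 223, 468, 258], 0.61)
[... 1345 characters left out ...]
], 0.65)] [([265.4, 193.4], 0.57), ([217.6, 240.2], 0.56)]
focus_knob [([200, 186, 231, 223], 0.88), ([254, 154, 276, 179], 0.57)] [([216.0, 212.7], 0.63)]
pointer [([197, 189, 233, 223], 0.86), ([254, 155, 273, 175], 0.75)] [([266.5, 177.1], 0.79), ([202.4, 223.8], 0.56)]
index_ring [([195, 202, 239, 226], 0.94), ([247, 170, 276, 182], 0.72)] [([216.9, 214.0], 0.87), ([262.2, 173.0], 0.56)]
objective_a [([483, 347, 509, 379], 0.92), ([229, 146, 247, 169], 0.5), ([244, 155, 288, 201], 0.44)] [([236.4, 163.9], 0.78), ([492.2, 366.3], 0.74)]
oil_bottle [([300, 350, 327, 388], 0.63)] [([312.6, 381.1], 0.73), ([404.1, 214.3], 0.4)]
slide_box [([370, 184, 439, 234], 0.94)] [([403.7, 216.0], 0.7)]
```

```bash
python3 - <<'E'
import cv2,numpy as np
t=cv2.imread('pics/top0.png')
a=cv2.resize(t[110:360,110:560],None,fx=1.7,fy=1.7,interpolation=cv2.INTER_CUBIC)
cv2.imwrite('pics/a.png',a)
b=cv2.resize(t[230:290,120:220],None,fx=7,fy=7,interpolation=cv2.INTER_CUBIC); cv2.imwrite('pics/b.png',b)
E
python3 - <<'E'
from h import *
import pickle
c=pickle.load(open('top0.pkl','rb')); P=cloud(c)
def top(r,z0,z1,n):
    l,t,R,b=r; Q=P[t:b,l:R].reshape(-1,3); Q=Q[(Q[:,2]>z0)&(Q[:,2]<z1)]
    rc=cv2.minAreaRect((Q[:,:2]*1000).astype(np.float32)); print(n,len(Q),np.median(Q[:,2]).round(4),np.round(rc[0],1),np.round(rc[1],1),round(rc[2],1)); return Q
top((160,230,215,285),.035,.05,'lens')
top((160,230,215,285),.06,.08,'knobbar')
top((430,215,475,265),.035,.05,'cube')
top((455,190,570,300),.08,.11,'lamp')
top((370,190,470,300),.006,.016,'rails')
top((120,255,155,285),.03,.05,'objb')
top((450,160,480,190),.03,.05,'obja')
top((405,285,440,320),.05,.07,'bottle')
top((205,285,280,360),.03,.07,'bigblock')
E
```

```text
lens 610 0.0443 [552.9 288.9] [56.9 58.6] 20.7
knobbar 158 0.0722 [553.1 289.1] [14.2 35.5] 4.3
cube 669 0.0415 [ 577.  -219.2] [59.5 72.9] 84.5
lamp 3920 0.0949 [ 571.4 -302.8] [111.4 120.9] 82.1
rails 793 0.0113 [ 581.8 -159.1] [205.  181.7] 6.9
objb 102 0.0388 [527.6 391.9] [22.1 21.1] 34.7
obja 96 0.04 [ 712.8 -244.1] [19.4 23.7] 76.6
bottle 74 0.0642 [ 467.3 -148.4] [16.  14.8] 89.9
bigblock 1323 0.0636 [430.  188.1] [84.  80.9] 40.6
```

View pics/a.png

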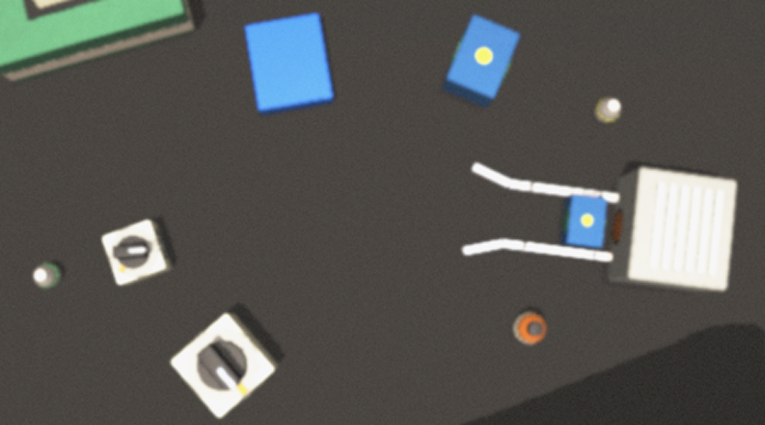

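View pics/b.png

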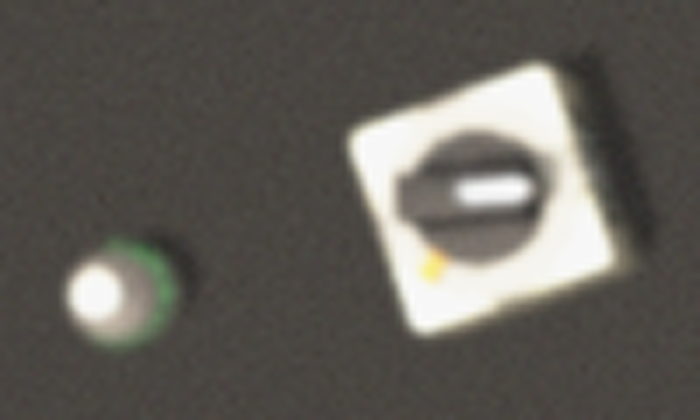

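The top view shows the small block at about (190,257) with its pointer to the right and the orange mark at lower left, about 120° clockwise. The lane runs right to the lamp house, with the cube at about (454,240). Next I need to know which faces carry the lenses, and refine the lane.

Run:
```python
from h import *
import pickle
c=pickle.load(open('top0.pkl','rb')); P=cloud(c); s=pickle.load(open('side0.pkl','rb'))
a=cv2.resize(s['img'][140:215,220:300],None,fx=7,fy=7,interpolation=cv2.INTER_CUBIC); cv2.imwrite('pics/c.png',a)
for n,c in(('top',c),('side',s)):
    P=cloud(c); V=c['img'].max(2)
    # lamp top edges
    Q=P.reshape(-1,3); m=(Q[:,2]>.088)&(Q[:,2]<.102)&(Q[:,1]<-.2)&(Q[:,1]>-.42)&(abs(Q[:,0]-.57)<.12)
    rc=cv2.minAreaRect((Q[m,:2]*1000).astype(np.float32)); print(n,'lamp',np.round(rc[0],1),np.round(rc[1],1),round(rc[2],1))
    F=np.array([.579,-.2483]); d=np.array([np.cos(np.radians(-97.9)),np.sin(np.radians(-97.9))]); l=np.array([-d[1],d[0]])
    X=(Q[:,:2]-F)@d; Y=(Q[:,:2]-F)@l
    for sg in(1,-1):
        m=(V.ravel()>130)&(abs(Q[:,2]-.012)<.004)&(X>-.122)&(X<-.01)&(sg*Y>.02)&(sg*Y<.05)
        vx,vy,x0,y0=cv2.fitLine(np.c_[X[m],Y[m]].astype(np.float32),cv2.DIST_HUBER,0,.001,.001).ravel()
        print('rail',sg,m.sum(),'y at 0',round((y0-x0*vy/vx)*1e3,1),'y at -.12',round((y0+(-.12-x0)*vy/vx)*1e3,1), 'zmed',np.median(Q[m,2]).round(4))
    m=(abs(Q[:,2]-.042)<.003)&(X>-.12)&(X<-.004)&(abs(Y)<.035)
    print('cube x',np.percentile(X[m],[1,99]).round(4),'y',np.percentile(Y[m],[1,99]).round(4))
    m=(abs(Q[:,2]-.044)<.004)&(V.ravel()>120)&(np.hypot(Q[:,0]-.553,Q[:,1]-.289)<.06)
    rc=cv2.minAreaRect((Q[m,:2]*1000).astype(np.float32)); print('block',m.sum(),np.round(rc[0],1),np.round(rc[1],1),round(rc[2],1))
    m=(Q[:,2]>.066)&(Q[:,2]<.08)&(np.hypot(Q[:,0]-.553,Q[:,1]-.289)<.03)
    rc=cv2.minAreaRect((Q[m,:2]*1000).astype(np.float32)); print('bar',m.sum(),np.round(rc[0],1),np.round(rc[1],1),round(rc[2],1))
    hsv=cv2.cvtColor(c['img'],cv2.COLOR_BGR2HSV).reshape(-1,3)
    m=(hsv[:,0]>10)&(hsv[:,0]<32)&(hsv[:,1]>90)&(V.ravel()>120)&(np.hypot(Q[:,0]-.553,Q[:,1]-.289)<.04)&(Q[:,2]>.035)
    print('orange',m.sum(),Q[m].mean(0).round(4) if m.any() else '')
```

```text
top lamp [ 571.3 -303.2] [110.7 120.5] 82.4
rail 1 204 y at 0 36.2 y at -.12 33.8 zmed 0.012
rail -1 234 y at 0 -33.9 y at -.12 -34.1 zmed 0.0114
cube x [-0.0577 -0.0178] y [-0.0263  0.0284]
block 497 [553.  288.4] [56.4 57.7] 19.9
bar 149 [553.2 289.1] [14.1 35.5] 4.3
orange 8 [0.5356 0.2998 0.0476]
side lamp [ 571.8 -304.3] [110.9 120. ] 82.3
rail 1 148 y at 0 32.8 y at -.12 34.0 zmed 0.0131
rail -1 265 y at 0 -34.1 y at -.12 -34.6 zmed 0.0132
cube x [-0.058  -0.0306] y [-0.0263  0.0287]
block 273 [553.6 289.1] [57.4 60.3] 20.8
bar 123 [553.1 288.7] [14.  37.8] 4.2
orange 7 [0.5355 0.3005 0.05  ]
```

View pics/c.png

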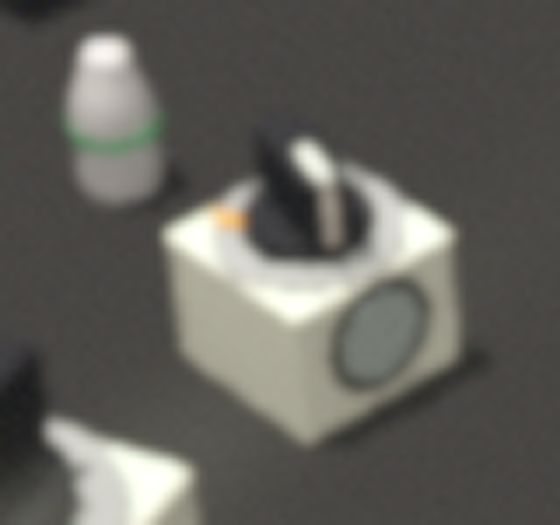

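The side view shows the round lens on the lower-right face, about (380,335) in the crop, with normal about -70°. The plain faces are therefore at ±20°, so I grip along 20° and turn the block by -28° to line up with the lane.

```bash
cat >> h.py <<'E'
R=np.radians
PHI=R(-97.75); D=np.array([np.cos(PHI),np.sin(PHI)]); L=np.array([-D[1],D[0]])
F=np.array([.5788,-.2491])+.0003*L
def lane(x,z,y=0): return [*(F+x*D+y*L),z]
E
python3 - <<'E'
from h import *
B=[.5532,.2888]; A=R(110.3)
ctrl.move_ptp([*B,.13],down(A))
ctrl.line_to([*B,.014],rate=.12,f_stop=15)
o=observe(); print(o['t'],o['tool_pos'],o['contact_force'])
ctrl.close(50)
o=observe(); print(o['t'],o['grip_width'],o['gripper_force'],o['contact_force'])
ctrl.line_to([*B,.13],rate=.15)
o=observe(); print(o['t'],o['grip_width'],o['gripper_force'],o['contact_force'])
ctrl.move_ptp(lane(-.172,.13),down(PHI+np.pi))
o=observe(); print(o['t'],o['joints'].round(2),o['tool_pos'],o['grip_width'])
for n in('top','side'): cv2.imwrite(f'pics/{n}1.png',cams.camera(n)['img'])
a=cv2.imread('pics/side1.png')[150:450,150:550]; cv2.imwrite('pics/d.png',cv2.resize(a,None,fx=1.9,fy=1.9))
E
```

```text
6.425 [0.55386697 0.28903917 0.01474158] [-0.29897661 -0.38696721  0.6085809 ]
6.8083 0.6528785883080551 55.74982702732086 [-0.44080196 -0.09466113  5.06133874]
7.7333 0.6425076378909939 54.629053473472595 [-0.67197917  1.21166739 -6.03403811]
9.1167 [-0.31  0.63  1.57  0.    0.94 -0.18] [ 0.60212855 -0.07734279  0.12980723] 0.6443365709352514
```

View pics/d.png

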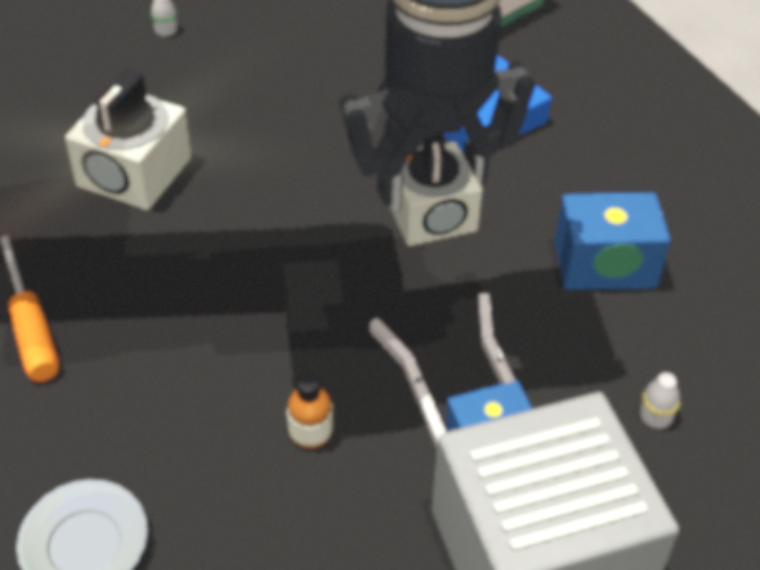

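The block is held by its plain faces at about (440,195), level, with a lens facing the rails. Now I lower it, release and push.

Run:
```python
from h import *
def st(s): o=observe(); print(s,round(o['t'],2),o['tool_pos'].round(4),o['contact_force'].round(1),round(o['grip_width'],3)); return o
A=down(PHI+np.pi)
ctrl.line_to(lane(-.172,.022),rate=.12)
print(ctrl.line_to(lane(-.172,.0125),rate=.02,f_stop=5)); ctrl.sleep(.2); st('down')
ctrl.gripper_open(); st('open')
ctrl.line_to(lane(-.172,.11),rate=.15)
ctrl.close(40)
ctrl.line_to(lane(-.240,.09),rate=.15)
ctrl.line_to(lane(-.240,.018),rate=.12); st('behind')
c=cams.camera('top'); cv2.imwrite('pics/e.png',cv2.resize(c['img'][180:300,330:530],None,fx=3.8,fy=3.8))
```

```text
True
down 10.88 [ 0.6027 -0.0788  0.0152] [-0.4  0.4  5.3] 0.646
open 11.3 [ 0.6009 -0.0782  0.0131] [ 0.4 -0.2  0.1] 0.997
behind 14.23 [ 0.612  -0.0117  0.0184] [0.4 0.  1. ] -0.0
```

View pics/e.png

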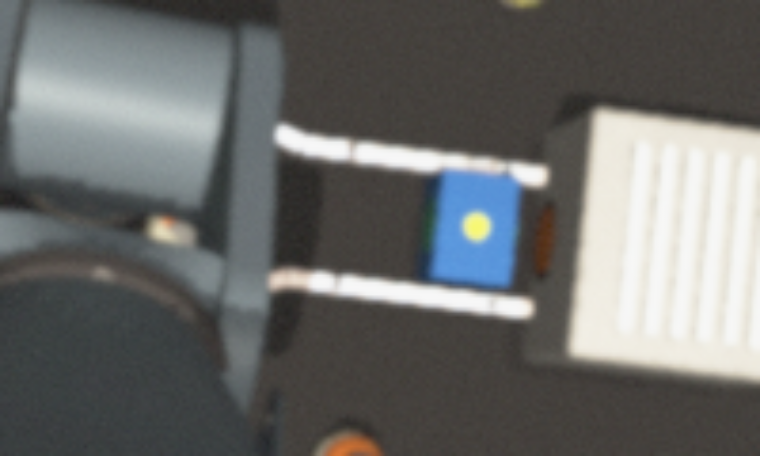

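The top view shows the cube at about (473,228) between the rails, and the arm hides the block. I'll push under force watch.

Run:
```python
from h import *
def st(s): 
    o=observe(); p=o['tool_pos'][:2]-F; print(s,round(o['t'],2),'lane',(p@D).round(4),(p@L).round(4),o['contact_force'].round(1)); return o
print(ctrl.line_to(lane(-.14,.018),rate=.06,f_stop=20)); st('a')
print(ctrl.line_to(lane(-.085,.018),rate=.04,f_stop=18)); st('b')
ctrl.sleep(.2); st('c')
c=cams.camera('side'); cv2.imwrite('pics/f.png',cv2.resize(c['img'][270:420,300:500],None,fx=3.8,fy=3.8))
```

```text
False
a 16.1 lane -0.14 -0.0 [-0.6  1.1 -0.3]
True
b 16.98 lane -0.1066 -0.0003 [1.  2.1 0.6]
c 17.18 lane -0.1073 -0.0012 [0.  0.8 0. ]
```

View pics/f.png

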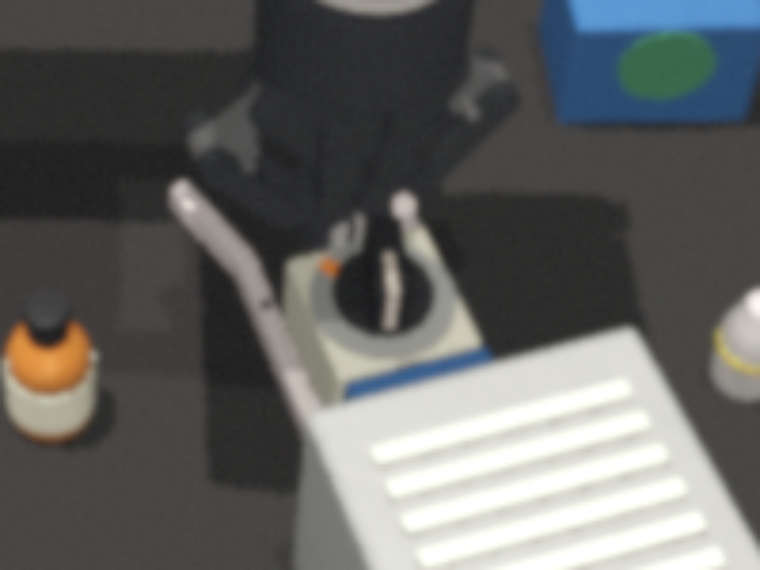

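The block sits between the rails against the cube, with its pointer at about (390,290) and the orange mark at about (330,265). I'll push once more to confirm, then retract and measure from above.

```bash
cat > m.py <<'E'
from h import *
def measure(tag):
    c=cams.camera('top'); P=cloud(c); Q=P.reshape(-1,3); hsv=cv2.cvtColor(c['img'],cv2.COLOR_BGR2HSV).reshape(-1,3)
    X=(Q[:,:2]-F)@D; Y=(Q[:,:2]-F)@L
    near=(abs(X+.068)<.045)&(abs(Y)<.04)
    m=near&(abs(Q[:,2]-.044)<.004)&(hsv[:,2]>110)&(hsv[:,1]<60)
    rc=cv2.minAreaRect(np.c_[X[m],Y[m]].astype(np.float32)*1000); print('block lane',np.round(rc[0],1),np.round(rc[1],1),round(rc[2],1))
    m=near&(Q[:,2]>.066)&(Q[:,2]<.08)
    rc=cv2.minAreaRect((Q[m,:2]*1000).astype(np.float32)); print('bar world',np.round(rc[0],1),np.round(rc[1],1),round(rc[2],1)); k=np.array(rc[0])/1000
    m=(abs(Q[:,2]-.042)<.003)&(hsv[:,0]>95)&(hsv[:,0]<125)&(hsv[:,1]>100)&(X>-.1)&(abs(Y)<.035)
    print('cube X',np.percentile(X[m],[1,50,99]).round(4))
    uv=proj(c,lane(-.068,.045))[0]; 
    for l,z in(('pointer',.0475),('focus_knob',.0455),('index_ring',.044)):
        for d in spotter.landmark_of(c,l)[:2]:
            if np.hypot(*(np.array(d['uv'])-uv))<25: 
                w=on_z(c,d['uv'],z)[0]; print(l,d['p'],w.round(4),'ang from bar centre',np.degrees(np.arctan2(w[1]-k[1],w[0]-k[0])).round(1))
    # orange and pointer by colour, rays onto dial height
    u,v=np.meshgrid(np.arange(640),np.arange(480)); uvs=np.c_[u.ravel(),v.ravel()]
    m=(hsv[:,0]>8)&(hsv[:,0]<30)&(hsv[:,1]>80)&(hsv[:,2]>100)&(np.hypot(*(uvs-uv).T)<20)
    if m.any():
        w=on_z(c,uvs[m],.0452); W=np.average(w,axis=0,weights=hsv[m,1].astype(float)); print('orange',m.sum(),W.round(4),np.degrees(np.arctan2(W[1]-k[1],W[0]-k[0])).round(1),np.hypot(*(W[:2]-k)).round(4))
    x,y=uv.astype(int); cv2.imwrite(f'pics/{tag}.png',cv2.resize(c['img'][y-30:y+30,x-40:x+50],None,fx=8,fy=8,interpolation=cv2.INTER_CUBIC))
    return k
E
python3 - <<'E'
from m import *
print(ctrl.line_to(lane(-.09,.018),rate=.02,f_stop=14)); o=observe(); p=o['tool_pos'][:2]-F; print(o['t'],p@D)
ctrl.line_to(lane(-.13,.018),rate=.15)
ctrl.line_to(lane(-.24,.14),rate=.25)
ctrl.move_ptp([.5,.2,.2],down(PHI+np.pi))
measure('g'); print(observe()['t'])
E
```

```text
True
17.675 -0.10677568375354608
block lane [-60.2  -0.5] [72.  57.1] 1.1
bar world [ 587.3 -182.3] [36.2 14.7] 66.0
cube X [-0.0365 -0.0178 -0.    ]
pointer 0.59 [ 0.5807 -0.2043  0.0475] ang from bar centre -106.7
focus_knob 0.85 [ 0.5873 -0.1889  0.0455] ang from bar centre -89.9
index_ring 0.74 [ 0.5843 -0.1842  0.044 ] ang from bar centre -147.7
orange 10 [ 0.5774 -0.1644  0.0452] 118.9 0.0205
19.9667
```

View pics/g.png

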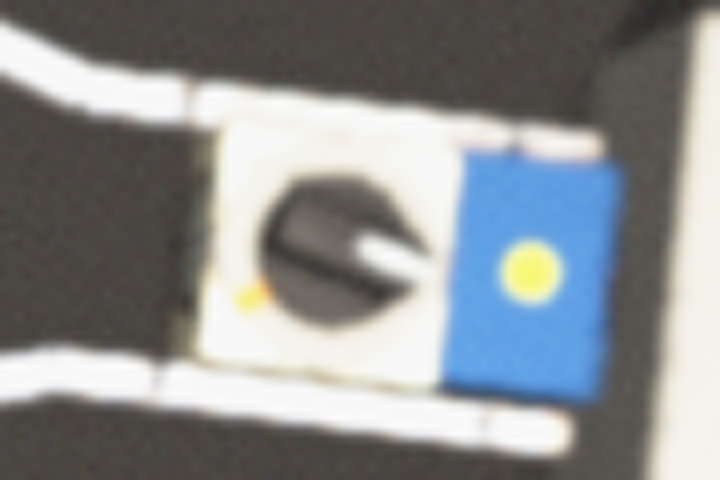

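The block is home against the cube and the cube is at the lamp house. The pointer, at about (430,262) in the crop, is at -114° in the world frame. The mark, at about (252,297), is at 119°, so the knob needs about 127° clockwise.

Run:
```python
from m import *
k=[.5876,-.1821]; A=R(66)
def st(s): o=observe(); print(s,round(o['t'],2),o['tool_pos'].round(4),o['contact_force'].round(1),o['ft_torque'].round(2),round(o['grip_width'],3)); return o
ctrl.gripper_open()
ctrl.move_ptp([*k,.13],down(A))
print(ctrl.line_to([*k,.0545],rate=.1,f_stop=8)); st('dn')
ctrl.close(40); o=st('grip')
q=ctrl.inverse_kinematics([*k,.0545],down(A)); print(q)
q=np.array(q)
for f in(.5,1):
    g=q.copy(); g[5]+=R(127)*f; ctrl.move_j(g); st('turn')
ctrl.sleep(.2); st('end')
ctrl.gripper_open()
ctrl.line_to([*k,.15],rate=.15)
ctrl.move_ptp([.5,.2,.2],down(A-R(60)))
measure('i'); print(observe()['t'])
```

```text
False
dn 23.13 [ 0.5881 -0.1823  0.0549] [0.3 0.2 0.8] [-0.06  0.04 -0.03] 0.998
grip 23.78 [ 0.588  -0.1823  0.0547] [1.2 0.8 0.2] [ 0.01 -0.08 -0.02] 0.15
[-4.81950379e-01  7.50112939e-01  1.58377699e+00 -4.44089210e-16
  8.07702724e-01 -6.30713587e-02]
turn 24.82 [ 0.5881 -0.1821  0.0547] [0.8 0.5 0.9] [ 0.15 -0.32 -0.08] 0.151
turn 25.85 [ 0.5882 -0.1821  0.0547] [2.5 1.2 1.5] [ 0.3  -0.63 -0.05] 0.15
end 26.05 [ 0.5882 -0.1821  0.0547] [3.5 1.1 1.4] [ 0.4  -0.75 -0.02] 0.153
block lane [-60.5  -1.1] [72.8 58.2] 2.3
bar world [ 586.9 -182. ] [14.2 35.2] 30.7
cube X [-0.0366 -0.0174  0.    ]
pointer 0.9 [ 0.5825 -0.1578  0.0475] ang from bar centre 100.3
focus_knob 0.59 [ 0.5832 -0.186   0.0455] ang from bar centre -132.6
index_ring 0.82 [ 0.5892 -0.1777  0.044 ] ang from bar centre 61.9
orange 10 [ 0.5768 -0.164   0.0452] 119.3 0.0206
29.2
```

View pics/i.png

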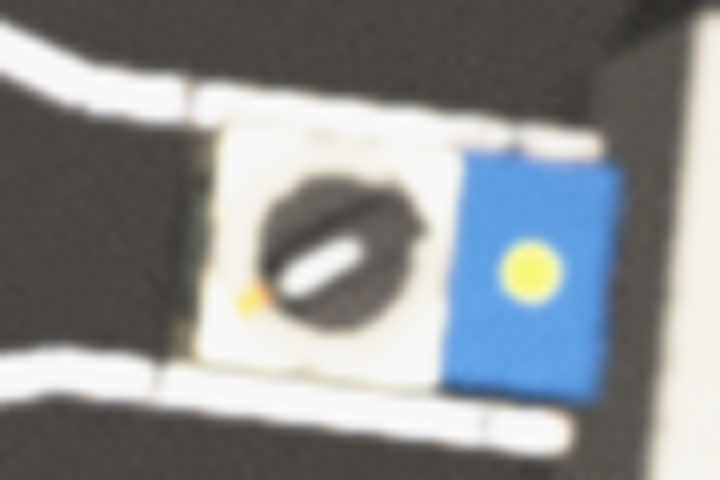

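The pointer, at about (285,290) in the crop, now lies towards the mark at about (252,298). The numbers give a bar angle of 120.7° against 119.3° for the mark. I'll cross-check with the side camera before handing in.

Run:
```python
from m import *
c=cams.camera('side'); P=cloud(c); Q=P.reshape(-1,3)
uv=proj(c,[.5872,-.182,.0475])[0]
u,v=np.meshgrid(np.arange(640),np.arange(480)); uvs=np.c_[u.ravel(),v.ravel()]
hsv=cv2.cvtColor(c['img'],cv2.COLOR_BGR2HSV).reshape(-1,3)
m=(hsv[:,0]>5)&(hsv[:,0]<28)&(hsv[:,1]>100)&(hsv[:,2]>100)&(np.hypot(*(uvs-uv).T)<28)
W=on_z(c,uvs[m],.0452).mean(0)
m2=(Q[:,2]>.066)&(Q[:,2]<.08)&(np.hypot(Q[:,0]-.587,Q[:,1]+.182)<.03)
rc=cv2.minAreaRect((Q[m2,:2]*1000).astype(np.float32)); print('bar',m2.sum(),np.round(rc[0],1),np.round(rc[1],1),round(rc[2],1)); k=np.array(rc[0])/1e3
print('orange',m.sum(),W,np.degrees(np.arctan2(W[1]-k[1],W[0]-k[0])))
for d in spotter.landmark_of(c,'pointer')[:3]: 
    w=on_z(c,d['uv'],.0475)[0]; print(d,w.round(4),np.degrees(np.arctan2(w[1]-k[1],w[0]-k[0])))
x,y=uv.astype(int); cv2.imwrite('pics/j.png',cv2.resize(c['img'][y-25:y+25,x-32:x+33],None,fx=11,fy=11,interpolation=cv2.INTER_CUBIC)); print(observe()['t'])
```

```text
bar 298 [ 586.8 -182. ] [15.6 36.5] 28.6
orange 13 [ 0.57812323 -0.16029293  0.0452    ] 111.7442006440498
{'uv': [386.3, 337.0], 'p': 0.56} [ 0.5793 -0.1565  0.0475] 106.32975774727466
29.3
```

View pics/j.png

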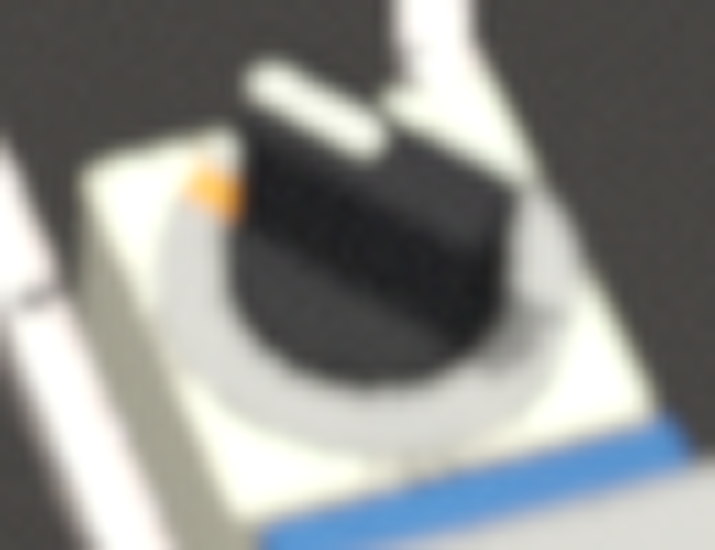

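In the side view the mark, at about (212,190) in the crop, is partly next to or behind the bar. The ±7° margin deserves a better measurement, so I'll fit a small rendered model of dial, mark and knob to averaged images from both cameras.

```bash
cat > fit.py <<'E'
from m import *
from scipy.optimize import minimize
S=8
def fit(name,k,th0,ps0,n=5):
    cs=[cams.camera(name) for _ in range(n)]; c=cs[0]; img=np.mean([x['img'] for x in cs],0)
    uv=proj(c,[*k,.05])[0]; x0,y0=(uv-26).astype(int); N=52; crop=img[y0:y0+N,x0:x0+N]
    t=np.linspace(0,2*np.pi,60); C=np.c_[np.cos(t),np.sin(t)]
    rot=lambda a:np.array([[np.cos(a),np.sin(a)],[-np.sin(a),np.cos(a)]])
    box=lambda xa,xb,y:np.array([[xa,-y],[xb,-y],[xb,y],[xa,y]])/1e3
    def lab(p):
        du,dv,th,ps=p; L_=np.zeros((N*S,N*S),np.uint8)
        def hull(q,zs,v):
            P=np.vstack([np.c_[q+k,np.full(len(q),z)] for z in zs]); w=(proj(c,P)+[du-x0+.5,dv-y0+.5])*S
            cv2.fillConvexPoly(L_,cv2.convexHull(np.round(w*16).astype(np.int32)),v,shift=4)
        hull(C*.0275,[.044],1); hull(C*.027,[.0452],2)
        hull(box(19.25,26.75,2.8)@rot(ps),[.0452],3)
        hull(C*.019,[.0455,.0515],4); hull(box(-18,18,7)@rot(th),[.0515,.0725],5)
        hull(box(-18,18,7)@rot(th),[.0725],6); hull(box(2,18,2)@rot(th),[.0725],7)
        return L_
    def cost(p):
        Lb=lab(p); A=[]
        for v in range(8):
            a=cv2.GaussianBlur((Lb==v).astype(np.float32),(0,0),.7*S); A.append(cv2.resize(a,(N,N),interpolation=cv2.INTER_AREA).ravel())
        A=np.array(A).T; w=(A[:,0]<.3); B=crop.reshape(-1,3)[w]
        s,*_=np.linalg.lstsq(A[w][:,1:],B,rcond=None); r=A[w][:,1:]@s-B; return (np.minimum(abs(r),50)**2).mean()
    best=min((minimize(cost,[du,dv,R(th0),R(ps)],method='Nelder-Mead',options=dict(initial_simplex=np.array([du,dv,R(th0),R(ps)])+np.vstack([np.zeros(4),np.diag([.8,.8,R(4),R(5)])]),xatol=.002,fatol=.01)) for du,dv,ps in((0,0,ps0),(1,-1,ps0-8),(-1,1,ps0+8))),key=lambda r:r.fun)
    p=best.x; print(name,'cost',round(best.fun,1),'shift',p[:2].round(2),'knob',np.degrees(p[2]).round(1),'mark',np.degrees(p[3]).round(1))
    print('  scan mark',[(d,round(cost(p+[0,0,0,R(d)]),1)) for d in(-8,-4,0,4,8)])
E
python3 - <<'E'
from fit import *
for n in('top','side'): fit(n,np.array([.5873,-.182]),120,116)
print(observe()['t'])
E
```

```text
top cost 390.2 shift [-0.01  0.25] knob 120.9 mark 119.7
  scan mark [(-8, np.float64(404.7)), (-4, np.float64(397.7)), (0, np.float64(390.2)), (4, np.float64(398.1)), (8, np.float64(404.7))]
side cost 426.1 shift [ 0.42 -1.66] knob 120.8 mark 121.2
  scan mark [(-8, np.float64(430.9)), (-4, np.float64(427.1)), (0, np.float64(426.1)), (4, np.float64(432.3)), (8, np.float64(437.1))]
29.8
```

Both cameras agree, with the knob at 120.9° and the mark at about 120°, well within ±7°. The block and cube have not moved since the push, so I'm handing in.

```bash
python3 -c "
from workcell import *
print(close_job())"
```

```text
the job is handed in; nothing more can be done
None
```

The job is handed in at about 30 s of the 48 s: the lens block is pushed home against the filter cube, the cube is against the lamp house, and the pointer is about 1° from the centre of the orange mark (the mark is about ±7° wide); I saw nothing else on the bench disturbed, though I didn't re-measure the bystanders, and the judge returned no verdict.

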